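# Start the feed cap on a reagent bottle

### The arm

A 6-joint arm with a two-finger parallel gripper is mounted at the origin on the work surface. World frame = base frame: x ahead of the robot, y to its left, z up, the work surface at z = 0. Lengths are in mm, angles in rad, forces in N, time in s.
With the tool pointing down it reaches from about 375 to 975 mm from the base axis. Payload 3.8 kg.
Tool frame: the origin (TCP) lies on the centre line of the jaws, within the pads' length; the fingertips stand 22 mm ahead of it and the grasp point (between the pads) lies 3 mm ahead of it; z points along the fingers, x is the direction in which the jaws open and shut, and the axes are right-handed (so a half turn about z gives the same grasp; the last joint's range is limited). The gripper opens to 88 mm and grips with 3 to 60 N. Pads are 18 mm wide; open, the fingers measure 123 mm over their backs; the gripper's body (75 mm by 187 mm) begins 45 mm behind the grasp point.
Start: joints at [1.133, 0.264, 1.604, -0, 1.274, -0.037], TCP at [263.352, 621.501, 260.706] pointing down, gripper open.
Joint ranges: [-2.63, 2.63], [-0.94, 2.18], [0.31, 2.57], [-1.31, 4.45], [0, 2.66], [-2.55, 2.55]. Speed limits (rad/s): [2.57, 2.57, 3.14, 3.14, 3.14, 3.14].

### API

Orientations are given as a unit quaternion [x, y, z, w].
In Python, from rig import status, eyes, bot gives the robot as it stands.
- The arm moves only by the tool move_arm, never from a script. Its argument "commands" is one flat list of numbers, 7 for each row, row after row: the shift along the tool's x, y, z in mm, then the turn, a rotation vector about the tool's x, y, z in degrees, then the closure in counts, from 0 (fully open) to 255 (shut). In form: [dx, dy, dz, ax, ay, az, fingers, dx, dy, dz, ax, ay, az, fingers, ...]. A call has 1 to 20 rows; each row shifts and turns the pose as measured when the row begins, along the tool's axes as they then stand; what a row does not reach is not made up. A row lasts 1/12 s, in which the tool goes at most 41.7 mm and 7.16 degrees, less where a joint would pass 70% of its speed; a pose out of reach is approached as far as the arm can. A call is refused whole if a number of a shift passes 41.7 or a number of a turn 7.16, either way. A call with a gripper value outside its range is refused whole. The fingers move at their own pace and stop on an object; the grip force is fixed at half the most. Time passes only in rows, so rows that do not move let the fingers close. It gives the time, the measured TCP pose, the force and the opening at its end, in the units of the state.
- status.observe(): the state, without advancing time (a new reading comes with each control period).
- eyes.camera(name): name is "scene" or "side" or "wrist"; returns a dict with "frame" (480x640x3 uint8, red, green, blue), "range_z" (480x640 float32, mm along the optical axis (not along the pixel's ray), 0 where there is no reading), "K" (3x3 intrinsics, pixels), "xyz" and "orientation" of the camera in the world. Camera axes: x right, y up, looking along -z (the intrinsics and any distortion apply to the point x, -y, -z); pixel columns grow to the right and rows downward; lengths in mm; the calibration is good to about 2 mm. A picture is of the moment at which its call begins.
- bot.job_done(): hands the job in, once; it reports no verdict.
Trained networks look in the newest picture that a camera, given by its name, has taken for a name from the list of things; names that differ only in an ending like _2 or _b are one class to them, and where a whole thing is asked for, a point or a joint stands for the part that bears it (a point fixed in the world has none). Each returns a list of dicts, best first, with "p" (0 to 1); they miss things now and then, are a little off and sometimes report something else, mostly with a low value. They report only what shows in the picture. A call takes as long as a camera call.
- eyes.spot_in(camera, target): "location" ([x, y, z] in mm, in world coordinates, good to about 4 mm: the middle of the surface that is visible of it).
- eyes.masks_of(camera, target): "mask" (480x640 bool, what is visible of it).
The state is a dict: "time_s": time; "joint_positions": joint angles; "dq": joint speeds; "joint_torque": joint torques, N m; "eef_pos": TCP position; "tcp_rot": TCP orientation; "contact_force": force on the tool from outside, world axes, zero at the start; "wrist_torque": the same for the moment, N m; "opening": finger opening in mm.
Only numpy, scipy, OpenCV 4.12 (cv2) and the standard library are available. Lean on these libraries where they do the work, as an engineer would, in place of code of your own. Each camera call takes 0.05 s, during which the arm holds its last target. There are 200 camera calls.

### The job

The grey feed cap on the amber reagent bottle is resting on the first thread without having caught. Grip it, turn it backward (counter-clockwise from above) until it drops into the beginning of the thread, then turn it forward one full turn from there, so that it is started but not tightened, and finish while still gripping it there, so that a colleague can line up the hose ports. Leave the beaker, the spare cap and the lab book where they are.

Things in the scene. Friction and masses are not known exactly. Their poses are not given: they have to be found in the camera images.
- doser: White dosing unit fixed to the bench, with the amber 500 mL bottle (86 mm wide) in its tray. Origin on the bench on the bottle's upright axis; z up; y points from the bottle to the unit's housing, which starts 60 mm out and is 104 mm high. Its slim burette tower (58 mm wide) rises to 268 mm, at 118 to 195 mm out along y.
- mouth (a point): Centre of the bottle's mouth rim, 188 mm over the bench, hidden inside the cap. Outside the cap nothing is wider than the cap down to 38 mm below this point; there the bottle's shoulder begins, 48 mm wide, widening to 68 mm at 49 mm below and 86 mm at 78 mm below.
- cap: Grey ribbed screw cap on the bottle's neck, 54 mm wide, 26 mm high, axis upright on the bottle's axis; origin at its centre, z up. It sits on top of the first thread; 0.5 to 2.6 rad backward it comes to where the thread begins and can drop 4 mm. It weighs 45 g and drops by itself, but a gripper pinching it holds it up: press lightly down or let go.
- stopper: White stopper in the bottle's mouth with two short hose ports, 32 mm wide; it stands up through the cap to 224 mm over the bench and stays still. Origin at the mouth's centre. The cap turns on it and is captive on it: it can be lifted only a few mm. Fingers go either side of the cap, the ports between them.
- cap_turn (a joint): Angle the cap has turned since the start, rad: 0 at the start, grows counter-clockwise seen from above (backward, unscrewing), falls clockwise (forward). No stops; light drag, 0.03 N m.
- cap_height (a joint): Height of the cap, m: 0 where it rests right after dropping at the thread's beginning; +0.002 to +0.004 at the start, climbing 4 mm per turn backward until the drop. Forward from the drop the right-hand, single-start thread (4 mm pitch, 0.6 mm free play) takes it down 4 mm per turn: -0.004 after one turn, -0.0082 when tight. At most +0.008 if lifted.
- beaker_center (a point): Loose glass beaker, 54 mm wide, 70 mm high, standing on the bench; the point is its centre.
- spare_cap_center (a point): Loose plain storage cap, ribbed grey, 54 mm wide, 25 mm high, lying on the bench; the point is its centre.
- lab_book_center (a point): Loose closed pocket lab book with dark blue cover, 105 by 148 by 18 mm, lying on the bench; the point is its centre.

How it is judged (in metres and radians):
On the way, in this order (a step that is already met when the one before it is completed fails the run):
1. the cap has been turned backward and has dropped to the beginning of the thread (value of joint cap_turn above 0.2 rad and value of joint cap_height below 0.0015 m), for 0.1 s.
2. turned forward, the cap has caught the thread (value of joint cap_height below -0.0015 m), for 0.1 s.
At the end, for the whole second after the job is handed in: The cap is one turn on from the drop (2.6 to 5.3 mm lower, that is about a quarter turn either way), at rest and still gripped by the fingers with at least 3 N; beaker, spare cap and lab book are within 20 mm of where they stood (value of joint cap_height between -0.0053 and -0.0026 m and contact force between the fingers and cap above 3 N and velocity of joint cap_turn between -0.1 and 0.1 rad/s and distance of each of beaker_center, spare_cap_center, lab_book_center from where it was at the start of the episode below 0.02 m); the arm keeps its last pose, push and grip.
It fails at once if the cap is screwed down tight (value of joint cap_height below -0.007 m).
It fails at once if the beaker, the spare cap or the lab book is knocked away (distance of any of beaker_center, spare_cap_center, lab_book_center from where it was at the start of the episode above 0.03 m).
It also fails if it takes over 72 s, if anything falls off the work surface, if the arm or the gripper's body presses on something with over 40 N, if the wrist force passes 120 N, or if a joint passes its speed limit or range.

## Working session

There is one attempt and no reset: what is moved stays moved. The work goes in short steps, Python scripts to look and compute and a tool call to move; the robot and the scene stay as the last step left them, time stands still between calls to the robot, and variables do not carry over. Pictures are saved under pics/ and viewed, about 8 in all and at most 12, crops included, and the job is handed in when it is done.

Besides the shell and the picture viewer there is one more tool, called after ">>>" in YAML: its name, and indented under it one key for each argument. move_arm: Moves the arm, as the interface text tells. Its arguments: {"type":"object","properties":{"commands":{"type":"array","items":{"type":"number"}}},"required":["commands"]}

```bash
mkdir -p pics; ls
cat > h.py <<'E'
import numpy as np, cv2
from rig import status, eyes, bot
from scipy.spatial.transform import Rotation as R
def cloud(c):
    z=c["range_z"]; K=c["K"]; v,u=np.mgrid[:480,:640]
    p=np.stack([(u-K[0][2])/K[0][0]*z,-(v-K[1][2])/K[1][1]*z,-z],-1)
    return p@R.from_quat(c["orientation"]).as_matrix().T+np.array(c["xyz"])
def save(c,n): cv2.imwrite("pics/"+n,c["frame"][:,:,::-1])
E
python3 - <<'E'
from h import *
s=status.observe(); print(s)
for cam in ["scene","side","wrist"]:
    c=eyes.camera(cam); save(c,cam+"0.png"); print(cam,c["xyz"])
    P=cloud(c)
    for t in ["cap","stopper","doser","beaker_center","spare_cap_center","lab_book_center"]:
        r=eyes.spot_in(cam,t); m=eyes.masks_of(cam,t)
        print(t,[(np.round(d["location"]),round(d["p"],2)) for d in r[:2]])
        if m:
            q=P[m[0]["mask"]&(c["range_z"]>0)]
            if len(q): print("   ",len(q),np.percentile(q,[3,50,97],axis=0).round().tolist())
a=cv2.imread("pics/scene0.png");b=cv2.imread("pics/side0.png");w=cv2.imread("pics/wrist0.png")
cv2.imwrite("pics/all.png",cv2.resize(np.vstack([np.hstack([a,b]),np.hstack([w,w*0])]),(800,600)))
E
```

```text
pics
{'time_s': 0.0, 'joint_positions': array([ 1.13306796e+00,  2.64755171e-01,  1.60537319e+00, -4.39009276e-05,
        1.27369695e+00, -3.69096424e-02]), 'dq': array([ 0.0002588 ,  0.00095227,  0.00068839,  0.00023071,  0.00016735,
       -0.00176764]), 'joint_torque': array([-2.18311689e-03, -5.02102411e+01, -3.56875956e+01,  7.25864084e-02,
        2.93027528e-02, -1.48885219e-04]), 'eef_pos': array([263.1045279 , 620.89018309, 259.38703018]), 'tcp_rot': array([ 8.33714189e-01,  5.52195078e-01, -9.41883747e-04,  5.99569732e-04]), 'contact_force': array([-0.02846716, -0.41515067, -0.44794163]), 'wrist_torque': array([-0.01245011, -0.0335023 , -0.02664477]), 'opening': 88.04237724444161}
scene [814.83860971 299.08938239 716.18507469]
cap [(array([538., -75., 201.]), 0.81)]
    1043 [[508.0, -113.0, 183.0], [541.0, -79.0, 205.0], [555.0, -68.0, 209.0]]
stopper [(array([534., -83., 209.]), 0.7)]
    1573 [[504.0, -119.0, 176.0], [536.0, -85.0, 207.0], [555.0, -68.0, 220.0]]
doser [(array([537.,  81., 106.]), 0.69)]
    35229 [[452.0, -113.0, 13.0], [536.0, 79.0, 105.0], [593.0, 196
[... 718 characters left out ...]
0.73)]
    1371 [[502.0, -114.0, 175.0], [518.0, -82.0, 205.0], [551.0, -67.0, 219.0]]
doser []
    34775 [[429.0, -111.0, 12.0], [487.0, 86.0, 104.0], [557.0, 201.0, 250.0]]
beaker_center [(array([ 660., -164.,   52.]), 0.62)]
    922 [[643.0, -188.0, 4.0], [658.0, -164.0, 53.0], [691.0, -141.0, 71.0]]
spare_cap_center [(array([ 545., -262.,   26.]), 0.74)]
    719 [[522.0, -292.0, 3.0], [543.0, -261.0, 24.0], [569.0, -244.0, 27.0]]
lab_book_center [(array([ 522., -396.,   22.]), 0.89)]
    2954 [[476.0, -483.0, 1.0], [521.0, -399.0, 18.0], [577.0, -340.0, 20.0]]
wrist [184.84251054 653.02045479 383.8833774 ]
cap []
stopper []
doser []
beaker_center []
spare_cap_center []
lab_book_center []
```

View pics/all.png

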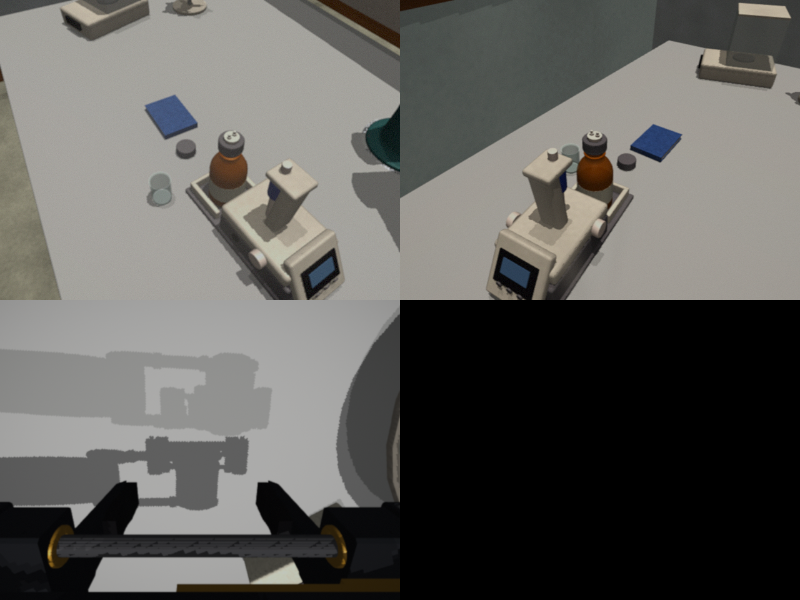

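The views show the bottle with the cap at about (232,145) in the scene view and (595,140) in the side view. The tower is on the +y side, the beaker, spare cap and book on the −y side. Next I fit the axis.

Run:
```python
from h import *
from scipy.optimize import least_squares
A=[]
for cam in ["scene","side"]:
    c=eyes.camera(cam); P=cloud(c)
    d=np.linalg.norm(P[...,:2]-[530,-92],axis=-1)
    ok=(c["range_z"]>0)&(d<45)
    q=P[ok&(P[...,2]>188)&(P[...,2]<202)]
    f=lambda x,q=q:np.hypot(q[:,0]-x[0],q[:,1]-x[1])-27
    r=least_squares(f,[530,-95],loss="soft_l1"); print(cam,len(q),r.x,np.abs(r.fun).mean() if 0 else np.abs(f(r.x)).mean())
    A.append(r.x)
    b=P[ok&(P[...,2]>80)&(P[...,2]<110)]
    dd=np.hypot(*(P[...,:2]-r.x).transpose(2,0,1)); 
    ring=P[(c["range_z"]>0)&(dd>19)&(dd<25)&(P[...,2]>195)][:,2]; st=P[(c["range_z"]>0)&(dd<14)&(P[...,2]>195)][:,2]
    print("top ring",np.percentile(ring,[10,50,90]),"stopper",np.percentile(st,[50,95,99]))
    t=P[(P[...,2]>255)&(P[...,2]<280)&(np.hypot(P[...,0]-530,P[...,1]-65)<80)]
    print("tower top",np.percentile(t,[2,50,98],axis=0).round())
```

```text
scene 309 [528.41768853 -95.33772121] 0.5938781185372712
top ring [206.55559817 207.78258937 208.91453477] stopper [216.23238826 225.25401209 226.76450044]
tower top [[505.  39. 256.]
 [515.  49. 269.]
 [521.  55. 271.]]
side 339 [528.45188652 -94.0482257 ] 0.6004734630911627
top ring [205.54107354 206.2990487  207.28196795] stopper [214.85740948 224.09782129 224.8944762 ]
tower top [[502.  41. 255.]
 [507.  51. 266.]
 [518.  57. 269.]]
```

>>> move_arm:
  commands: [0, 0, -40, 0, 0, 0, 0, 0, 0, -40, 0, 0, 0, 0, 0, 0, -30, 0, 0, 0, 0]

```text
time_s: 2.3
eef_pos: [261.3, 616.9, 360.8]
tcp_rot: [0.834, 0.552, -0.01, 0.006]
contact_force: [0.2, 0.6, 0.1]
opening: 88.3
```

>>> move_arm:
  commands: [-29, 27.6, 0, 0, 0, 0, 0, -29, 27.6, 0, 0, 0, 0, 0, -29, 27.6, 0, 0, 0, 0, 0, -29, 27.6, 0, 0, 0, 0, 0, -29, 27.6, 0, 0, 0, 0, 0, -29, 27.6, 0, 0, 0, 0, 0, -29, 27.6, 0, 0, 0, 0, 0, -29, 27.6, 0, 0, 0, 0, 0, -29, 27.6, 0, 0, 0, 0, 0, -29, 27.6, 0, 0, 0, 0, 0, -29, 27.6, 0, 0, 0, 0, 0, -29, 27.6, 0, 0, 0, 0, 0, -29, 27.6, 0, 0, 0, 0, 0, -29, 27.6, 0, 0, 0, 0, 0, -29, 27.6, 0, 0, 0, 0, 0, -29, 27.6, 0, 0, 0, 0, 0, -29, 27.6, 0, 0, 0, 0, 0]

```text
time_s: 3.72
eef_pos: [509.7, -33.7, 378.5]
tcp_rot: [0.83, 0.558, 0.006, 0.002]
contact_force: [0.0, 1.0, -0.0]
opening: 88.5
```

>>> move_arm:
  commands: [0, 0, 0, 0, 0, 7, 0, 0, 0, 0, 0, 0, 7, 0, 0, 0, 0, 0, 0, 7, 0, 0, 0, 0, 0, 0, 7, 0, 0, 0, 0, 0, 0, 7, 0, 0, 0, 0, 0, 0, 7, 0, 0, 0, 0, 0, 0, 7, 0, 0, 0, 0, 0, 0, 7, 0, 0, 0, 0, 0, 0, 7, 0, 0, 0, 0, 0, 0, 7, 0, 0, 0, 0, 0, 0, 7, 0, 0, 0, 0, 0, 0, 7, 0, 0, 0, 0, 0, 0, 7, 0, 0, 0, 0, 0, 0, 7, 0, 0, 0, 0, 0, 0, 7, 0]

```text
time_s: 4.97
eef_pos: [511.2, -46.0, 379.4]
tcp_rot: [0.94, -0.34, 0.007, -0.002]
contact_force: [0.7, -0.9, -0.0]
opening: 88.0
```

```bash
cat > s.py <<'E'
from h import *
def st(t=(528.4,-94.7,197)):
    s=status.observe(); r=R.from_quat(s["tcp_rot"])
    print(round(s["time_s"],2),"q",np.round(s["joint_positions"],3),"p",np.round(s["eef_pos"],1),"F",np.round(s["contact_force"],1),"T",np.round(s["wrist_torque"],2),"op",round(s["opening"],1))
    print("to target, tool axes",np.round(r.inv().apply(np.array(t)-s["eef_pos"]),1),"level deg",np.round(np.degrees(np.cross(r.as_matrix()[:,2],[0,0,-1])@r.as_matrix()),2))
if __name__=="__main__": st()
E
python3 s.py
```

```text
4.97 q [-1.390e-01 -1.070e-01  1.787e+00  1.000e-03  1.446e+00  5.540e-01] p [511.2 -46.  379.4] F [ 0.7 -0.9 -0. ] T [-0.05  0.13 -0.02] op 88.0
to target, tool axes [ 42.1  28.  182.7] level deg [-0.49 -0.7   0.  ]
```

>>> move_arm:
  commands: [21, 14, 0, -0.5, -0.7, 0, 0, 21, 14, 0, 0, 0, 0, 0, 0, 0, 30, 0, 0, 0, 0, 0, 0, 30, 0, 0, 0, 0, 0, 0, 30, 0, 0, 0, 0, 0, 0, 20, 0, 0, 0, 0, 0, 0, 0, 0, 0, 0, 0]

```text
time_s: 5.55
eef_pos: [528.6, -97.2, 270.7]
tcp_rot: [0.939, -0.343, 0.005, -0.001]
contact_force: [-0.1, 0.8, -0.5]
opening: 88.1
```

Run:
```python
from s import *
st(); c=eyes.camera("wrist"); save(c,"w1.png"); st()
```

```text
5.55 q [-0.228 -0.01   1.892 -0.     1.249  0.472] p [528.6 -97.2 270.7] F [-0.1  0.8 -0.5] T [-0.09  0.19  0.03] op 88.1
to target, tool axes [-2.4 -1.4 73.7] level deg [-0.28 -0.55  0.  ]
5.6 q [-0.228 -0.011  1.89  -0.     1.25   0.472] p [529.2 -97.3 272.5] F [0.3 0.5 0. ] T [-0.02  0.11 -0.02] op 88.4
to target, tool axes [-3.1 -1.  75.5] level deg [-0.32 -0.64  0.  ]
```

View pics/w1.png

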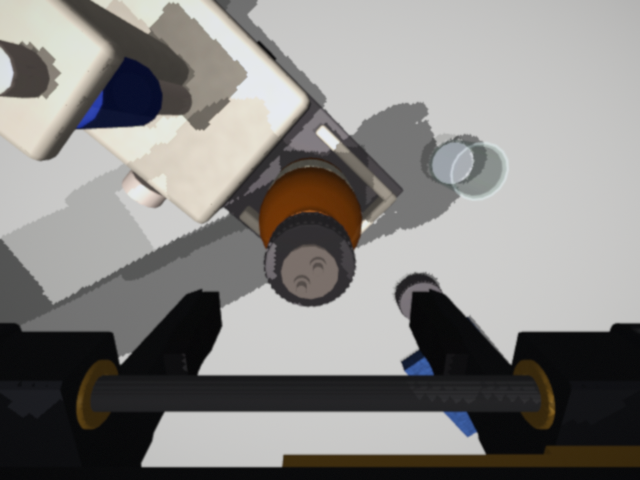

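The cap is centred at about (309,262), between fingertips at about 206 and 425 px, so it agrees with the fit to about 3 mm. I descend around it.

>>> move_arm:
  commands: [-2.8, -1.2, 0, -0.3, -0.6, 0, 0, 0, 0, 20, 0, 0, 0, 0, 0, 0, 20, 0, 0, 0, 0, 0, 0, 20, 0, 0, 0, 0, 0, 0, 10, 0, 0, 0, 0, 0, 0, 0, 0, 0, 0, 0]

```text
time_s: 6.1
eef_pos: [535.4, -94.8, 213.8]
tcp_rot: [0.94, -0.342, 0.009, -0.001]
contact_force: [0.1, -0.0, 0.0]
opening: 88.0
```

```bash
python3 s.py
```

```text
6.1 q [-2.220e-01  4.000e-02  1.949e+00  1.000e-03  1.134e+00  4.770e-01] p [535.4 -94.8 213.8] F [ 0.1 -0.   0. ] T [-0.01  0.13 -0.03] op 88.0
to target, tool axes [-5.7  4.5 16.7] level deg [-0.5 -0.9  0. ]
```

>>> move_arm:
  commands: [-5.5, 4.5, 0, -0.5, -0.9, 0, 0, 0, 0, 9, 0, 0, 0, 0, 0, 0, 7, 0, 0, 0, 0, 0, 0, 0, 0, 0, 0, 0, 0, 0, 0, 0, 0, 0, 0]

```text
time_s: 6.52
eef_pos: [531.2, -95.2, 202.9]
tcp_rot: [0.94, -0.342, 0.004, -0.0]
contact_force: [0.7, -1.3, 0.2]
opening: 88.2
```

```bash
python3 s.py
```

```text
6.52 q [-0.223  0.049  1.961  0.     1.124  0.475] p [531.2 -95.2 202.9] F [ 0.7 -1.3  0.2] T [-0.05  0.11 -0.02] op 88.2
to target, tool axes [-2.5  1.4  5.9] level deg [-0.19 -0.36  0.  ]
```

>>> move_arm:
  commands: [-2.8, 1.8, 6, -0.3, -0.5, 0, 0, 0, 0, 2, 0, 0, 0, 0, 0, 0, 0, 0, 0, 0, 0]

```text
time_s: 6.77
eef_pos: [528.2, -94.9, 195.2]
tcp_rot: [0.94, -0.342, -0.001, 0.0]
contact_force: [0.1, -0.7, 0.4]
opening: 88.1
```

```bash
python3 s.py
```

```text
6.77 q [-2.240e-01  5.600e-02  1.969e+00 -1.000e-03  1.119e+00  4.750e-01] p [528.2 -94.9 195.2] F [ 0.1 -0.7  0.4] T [-0.04  0.15 -0.01] op 88.1
to target, tool axes [ 0.  -0.3 -1.8] level deg [0.1 0.1 0. ]
```

>>> move_arm:
  commands: [0, 0, 0, 0, 0, 0, 255, 0, 0, 0, 0, 0, 0, 255, 0, 0, 0, 0, 0, 0, 255, 0, 0, 0, 0, 0, 0, 255, 0, 0, 0, 0, 0, 0, 255, 0, 0, 0, 0, 0, 0, 255, 0, 0, 0, 0, 0, 0, 255, 0, 0, 0, 0, 0, 0, 255]

```text
time_s: 7.43
eef_pos: [527.5, -94.4, 195.0]
tcp_rot: [0.94, -0.342, -0.002, 0.0]
contact_force: [-0.8, 0.2, -0.4]
opening: 53.4
```

```bash
python3 s.py
```

```text
7.43 q [-0.224  0.056  1.969  0.     1.121  0.475] p [527.5 -94.4 195. ] F [-0.8  0.2 -0.4] T [0.01 0.12 0.03] op 53.4
to target, tool axes [ 0.9 -0.4 -2. ] level deg [0.11 0.22 0.  ]
```

>>> move_arm:
  commands: [0, 0, 0.3, 0, 0, -5, 255, 0, 0, 0.3, 0, 0, -5, 255, 0, 0, 0.3, 0, 0, -5, 255, 0, 0, 0.3, 0, 0, -5, 255, 0, 0, 0.5, 0, 0, 0, 255]

```text
time_s: 7.85
eef_pos: [527.9, -94.6, 195.1]
tcp_rot: [0.986, -0.166, -0.001, -0.0]
contact_force: [-1.9, 0.7, 4.1]
opening: 53.0
```

```bash
python3 s.py
```

```text
7.85 q [-0.224  0.056  1.969 -0.     1.12   0.111] p [527.9 -94.6 195.1] F [-1.9  0.7  4.1] T [0.06 0.44 0.13] op 53.0
to target, tool axes [ 0.5 -0.1 -1.9] level deg [0.03 0.17 0.  ]
```

>>> move_arm:
  commands: [0, 0, 0.5, 0, 0, -5, 255, 0, 0, 0.5, 0, 0, -5, 255, 0, 0, 0.5, 0, 0, 0, 255, 0, 0, 0.5, 0, 0, 0, 255]

```text
time_s: 8.18
eef_pos: [528.2, -94.7, 195.2]
tcp_rot: [0.997, -0.082, -0.001, -0.0]
contact_force: [-3.1, 1.1, 4.3]
opening: 53.4
```

>>> move_arm:
  commands: [0, 0, 0.5, 0, 0, -5, 255, 0, 0, 0.5, 0, 0, -5, 255, 0, 0, 0.5, 0, 0, 0, 255, 0, 0, 0.5, 0, 0, 0, 255]

```text
time_s: 8.52
eef_pos: [528.4, -94.7, 195.3]
tcp_rot: [1.0, 0.001, -0.001, -0.0]
contact_force: [-3.0, 0.2, 5.7]
opening: 52.9
```

>>> move_arm:
  commands: [0, 0, 0.5, 0, 0, -5, 255, 0, 0, 0.5, 0, 0, -5, 255, 0, 0, 0.5, 0, 0, 0, 255, 0, 0, 0.5, 0, 0, 0, 255]

```text
time_s: 8.85
eef_pos: [528.6, -94.7, 195.3]
tcp_rot: [0.997, 0.083, -0.0, 0.0]
contact_force: [-4.0, 1.1, 5.5]
opening: 52.7
```

>>> move_arm:
  commands: [0, 0, 0.5, 0, 0, -5, 255, 0, 0, 0.5, 0, 0, -5, 255, 0, 0, 0.5, 0, 0, 0, 255, 0, 0, 0.5, 0, 0, 0, 255]

```text
time_s: 9.18
eef_pos: [528.9, -94.6, 195.4]
tcp_rot: [0.987, 0.164, 0.0, 0.0]
contact_force: [-3.5, 1.2, 5.9]
opening: 53.5
```

>>> move_arm:
  commands: [0, 0, 0.5, 0, 0, -5, 255, 0, 0, 0.5, 0, 0, -5, 255, 0, 0, 0.5, 0, 0, 0, 255, 0, 0, 0.5, 0, 0, 0, 255]

```text
time_s: 9.52
eef_pos: [529.0, -94.5, 195.4]
tcp_rot: [0.97, 0.244, 0.0, 0.0]
contact_force: [-2.6, 0.9, 6.3]
opening: 53.1
```

>>> move_arm:
  commands: [0, 0, 0.5, 0, 0, -5, 255, 0, 0, 0.5, 0, 0, -5, 255, 0, 0, 0.5, 0, 0, 0, 255, 0, 0, 0.5, 0, 0, 0, 255]

```text
time_s: 9.85
eef_pos: [529.2, -94.4, 195.2]
tcp_rot: [0.947, 0.321, 0.001, 0.001]
contact_force: [-2.7, 1.1, 5.8]
opening: 53.0
```

>>> move_arm:
  commands: [0, 0, 0.5, 0, 0, -5, 255, 0, 0, 0.5, 0, 0, -5, 255, 0, 0, 0.5, 0, 0, 0, 255, 0, 0, 0.5, 0, 0, 0, 255]

```text
time_s: 10.18
eef_pos: [529.3, -94.2, 192.8]
tcp_rot: [0.919, 0.395, 0.001, 0.001]
contact_force: [1.7, 1.3, -0.2]
opening: 53.0
```

>>> move_arm:
  commands: [0, 0, 0.7, 0, 0, 0, 255, 0, 0, 0.7, 0, 0, 0, 255, 0, 0, 0.7, 0, 0, 0, 255, 0, 0, 0.6, 0, 0, 0, 255, 0, 0, 0.6, 0, 0, 0, 255, 0, 0, 0.5, 0, 0, 0, 255]

```text
time_s: 10.68
eef_pos: [529.3, -94.2, 191.7]
tcp_rot: [0.923, 0.386, 0.0, 0.001]
contact_force: [-2.9, 1.2, 4.5]
opening: 53.0
```

```bash
python3 s.py
```

```text
10.68 q [-2.220e-01  5.900e-02  1.973e+00 -1.000e-03  1.109e+00 -1.014e+00] p [529.3 -94.2 191.7] F [-2.9  1.2  4.5] T [0.08 0.49 0.04] op 53.0
to target, tool axes [-1.  -0.3 -5.3] level deg [ 0.11 -0.01  0.  ]
```

>>> move_arm:
  commands: [0, 0, 0.3, 0, 0, 6, 255, 0, 0, 0.3, 0, 0, 6, 255, 0, 0, 0.3, 0, 0, 6, 255, 0, 0, 0.3, 0, 0, 6, 255, 0, 0, 0.3, 0, 0, 6, 255, 0, 0, 0.3, 0, 0, 6, 255, 0, 0, 0.3, 0, 0, 6, 255, 0, 0, 0.3, 0, 0, 6, 255, 0, 0, 0.3, 0, 0, 6, 255, 0, 0, 0.3, 0, 0, 6, 255, 0, 0, 0.3, 0, 0, 0, 255, 0, 0, 0.3, 0, 0, 0, 255]

```text
time_s: 11.68
eef_pos: [527.9, -94.6, 191.1]
tcp_rot: [0.986, -0.167, -0.001, 0.001]
contact_force: [-3.3, 0.9, 5.1]
opening: 52.9
```

```bash
python3 s.py
```

```text
11.68 q [-0.223  0.059  1.974 -0.002  1.11   0.115] p [527.9 -94.6 191.1] F [-3.3  0.9  5.1] T [0.09 0.56 0.01] op 52.9
to target, tool axes [ 0.5 -0.1 -5.9] level deg [0.12 0.07 0.  ]
```

>>> move_arm:
  commands: [0, 0, 0.3, 0, 0, 6, 255, 0, 0, 0.3, 0, 0, 6, 255, 0, 0, 0.3, 0, 0, 6, 255, 0, 0, 0.3, 0, 0, 6, 255, 0, 0, 0.3, 0, 0, 6, 255, 0, 0, 0.3, 0, 0, 6, 255, 0, 0, 0.3, 0, 0, 6, 255, 0, 0, 0.3, 0, 0, 6, 255, 0, 0, 0.3, 0, 0, 6, 255, 0, 0, 0.3, 0, 0, 6, 255, 0, 0, 0.3, 0, 0, 6, 255, 0, 0, 0.3, 0, 0, 6, 255, 0, 0, 0.3, 0, 0, 6, 255, 0, 0, 0.3, 0, 0, 6, 255, 0, 0, 0.3, 0, 0, 6, 255, 0, 0, 0.3, 0, 0, 6, 255, 0, 0, 0.3, 0, 0, 6, 255, 0, 0, 0.3, 0, 0, 6, 255, 0, 0, 0.3, 0, 0, 0, 255, 0, 0, 0, 0, 0, 0, 255]

```text
time_s: 13.35
eef_pos: [527.2, -92.5, 189.9]
tcp_rot: [-0.418, 0.908, 0.002, -0.001]
contact_force: [-1.2, 0.9, 2.9]
opening: 53.0
```

```bash
python3 s.py
```

```text
13.35 q [-0.222  0.059  1.976  0.003  1.11   2.056] p [527.2 -92.5 189.9] F [-1.2  0.9  2.9] T [ 0.24  0.39 -0.06] op 53.0
to target, tool axes [ 1.  -2.3 -7.1] level deg [0.24 0.03 0.  ]
```

>>> move_arm:
  commands: [0, 0, 0, 0, 0, 0, 0, 0, 0, 0, 0, 0, 0, 0, 0, 0, 0, 0, 0, 0, 0, 0, 0, 0, 0, 0, 0, 0, 0, 0, 0, 0, 0, 0, 0, 0, 0, 0, 0, 0, 0, 0, 1, -2.3, 0, 0.2, 0, 0, 0]

```text
time_s: 13.93
eef_pos: [529.0, -95.3, 187.7]
tcp_rot: [-0.422, 0.907, -0.0, 0.0]
contact_force: [0.2, 0.1, 0.3]
opening: 88.2
```

>>> move_arm:
  commands: [0, 0, 0, 0, 0, -7, 0, 0, 0, 0, 0, 0, -7, 0, 0, 0, 0, 0, 0, -7, 0, 0, 0, 0, 0, 0, -7, 0, 0, 0, 0, 0, 0, -7, 0, 0, 0, 0, 0, 0, -7, 0, 0, 0, 0, 0, 0, -7, 0, 0, 0, 0, 0, 0, -7, 0, 0, 0, 0, 0, 0, -7, 0, 0, 0, 0, 0, 0, -7, 0, 0, 0, 0, 0, 0, -7, 0, 0, 0, 0, 0, 0, -7, 0, 0, 0, 0, 0, 0, -7, 0]

```text
time_s: 15.02
eef_pos: [530.5, -97.8, 187.2]
tcp_rot: [0.949, -0.317, 0.002, 0.001]
contact_force: [-0.4, -0.1, -0.2]
opening: 88.3
```

```bash
python3 s.py
```

```text
15.02 q [-0.227  0.064  1.975 -0.003  1.097  0.418] p [530.5 -97.8 187.2] F [-0.4 -0.1 -0.2] T [ 0.02  0.13 -0.01] op 88.3
to target, tool axes [-3.5 -1.2 -9.8] level deg [ 0.02 -0.31  0.  ]
```

>>> move_arm:
  commands: [-3.5, -1.2, -2.5, 0, -0.3, 0, 0, 0, 0, 0, 0, 0, -7, 0, 0, 0, 0, 0, 0, -7, 0, 0, 0, 0, 0, 0, -7, 0, 0, 0, 0, 0, 0, -7, 0, 0, 0, 0, 0, 0, -7, 0, 0, 0, 0, 0, 0, -7, 0, 0, 0, 0, 0, 0, -7, 0, 0, 0, 0, 0, 0, -7, 0, 0, 0, 0, 0, 0, -7, 0, 0, 0, 0, 0, 0, -7, 0, 0, 0, 0, 0, 0, -7, 0, 0, 0, 0, 0, 0, -7, 0, 0, 0, 0, 0, 0, -7, 0, 0, 0, 0, 0, 0, -7, 0, 0, 0, 0, 0, 0, 0, 0]

```text
time_s: 16.35
eef_pos: [528.5, -93.7, 192.8]
tcp_rot: [0.853, 0.523, 0.001, 0.0]
contact_force: [0.8, 0.9, 0.4]
opening: 88.0
```

```bash
python3 s.py
```

```text
16.35 q [-2.220e-01  5.600e-02  1.973e+00  1.000e-03  1.111e+00 -1.322e+00] p [528.5 -93.7 192.8] F [0.8 0.9 0.4] T [0.03 0.03 0.  ] op 88.0
to target, tool axes [-1.   0.4 -4.2] level deg [ 0.05 -0.06  0.  ]
```

>>> move_arm:
  commands: [-1, 0.4, 2, 0, 0, 0, 0, 0, 0, 0, 0, 0, 0, 255, 0, 0, 0, 0, 0, 0, 255, 0, 0, 0, 0, 0, 0, 255, 0, 0, 0, 0, 0, 0, 255, 0, 0, 0, 0, 0, 0, 255, 0, 0, 0, 0, 0, 0, 255, 0, 0, 0, 0, 0, 0, 255, 0, 0, 0, 0, 0, 0, 255, 0, 0, 0.3, 0, 0, 0, 255]

```text
time_s: 17.18
eef_pos: [528.9, -93.6, 190.8]
tcp_rot: [0.858, 0.514, 0.002, -0.0]
contact_force: [-1.2, 1.6, 3.1]
opening: 53.3
```

```bash
python3 s.py
```

```text
17.18 q [-0.223  0.058  1.975  0.003  1.106 -1.305] p [528.9 -93.6 190.8] F [-1.2  1.6  3.1] T [0.15 0.12 0.02] op 53.3
to target, tool axes [-1.2  0.1 -6.2] level deg [ 0.06 -0.2   0.  ]
```

>>> move_arm:
  commands: [0, 0, 0.3, 0, 0, 6, 255, 0, 0, 0.3, 0, 0, 6, 255, 0, 0, 0.3, 0, 0, 6, 255, 0, 0, 0.3, 0, 0, 6, 255, 0, 0, 0.3, 0, 0, 6, 255, 0, 0, 0.3, 0, 0, 6, 255, 0, 0, 0.3, 0, 0, 6, 255, 0, 0, 0.3, 0, 0, 6, 255, 0, 0, 0.3, 0, 0, 6, 255, 0, 0, 0.3, 0, 0, 6, 255, 0, 0, 0.3, 0, 0, 6, 255, 0, 0, 0.3, 0, 0, 6, 255, 0, 0, 0.3, 0, 0, 6, 255, 0, 0, 0.3, 0, 0, 6, 255, 0, 0, 0.3, 0, 0, 6, 255, 0, 0, 0.3, 0, 0, 6, 255, 0, 0, 0.3, 0, 0, 6, 255, 0, 0, 0.3, 0, 0, 6, 255]

```text
time_s: 18.68
eef_pos: [527.7, -93.8, 189.5]
tcp_rot: [0.901, -0.434, -0.0, -0.001]
contact_force: [-0.5, 0.4, 1.0]
opening: 53.4
```

```bash
python3 s.py
```

```text
18.68 q [-0.224  0.058  1.978  0.002  1.105  0.674] p [527.7 -93.8 189.5] F [-0.5  0.4  1. ] T [0.05 0.12 0.02] op 53.4
to target, tool axes [ 1.1  0.  -7.5] level deg [-0.11  0.06  0.  ]
```

>>> move_arm:
  commands: [0, 0, 0.3, 0, 0, 6, 255, 0, 0, 0.3, 0, 0, 6, 255, 0, 0, 0.3, 0, 0, 6, 255, 0, 0, 0.3, 0, 0, 6, 255, 0, 0, 0.3, 0, 0, 6, 255, 0, 0, 0.3, 0, 0, 6, 255, 0, 0, 0.3, 0, 0, 6, 255, 0, 0, 0.3, 0, 0, 6, 255, 0, 0, 0.3, 0, 0, 6, 255, 0, 0, 0.3, 0, 0, 6, 255, 0, 0, 0.3, 0, 0, 6, 255, 0, 0, 0, 0, 0, 0, 255, 0, 0, 0, 0, 0, 0, 255]

```text
time_s: 19.77
eef_pos: [527.7, -92.9, 188.8]
tcp_rot: [-0.493, 0.87, 0.0, 0.001]
contact_force: [0.7, 2.2, -0.2]
opening: 53.3
```

Run:
```python
from s import *
st()
for cam in ["scene","side"]:
    c=eyes.camera(cam); P=cloud(c); save(c,cam+"9.png")
    dd=np.hypot(P[...,0]-528.4,P[...,1]+94.7)
    k=(c["range_z"]>0)&(dd>19)&(dd<25)&(P[...,2]>190)&(P[...,2]<212)
    print(cam,k.sum(),np.percentile(P[k][:,2],[10,50,90]) if k.sum() else None)
    for t in ["beaker_center","spare_cap_center","lab_book_center"]:
        print(t,[(np.round(d["location"]),round(d["p"],2)) for d in eyes.spot_in(cam,t)[:2]])
a=cv2.imread("pics/scene9.png")[120:420,180:580];b=cv2.imread("pics/side9.png")[120:420,180:580]
cv2.imwrite("pics/end.png",np.hstack([a,b])); st()
```

```text
19.77 q [-0.222  0.058  1.979  0.002  1.103  1.888] p [527.7 -92.9 188.8] F [ 0.7  2.2 -0.2] T [0.03 0.1  0.06] op 53.3
to target, tool axes [ 1.1 -1.5 -8.3] level deg [-0.01  0.11  0.  ]
scene 0 None
beaker_center [(array([ 670., -163.,   42.]), 0.77)]
spare_cap_center [(array([ 552., -267.,   23.]), 0.64)]
lab_book_center [(array([ 536., -402.,   16.]), 0.55)]
side 182 [198.42310251 199.13285379 200.06506063]
beaker_center [(array([ 662., -159.,   50.]), 0.59)]
spare_cap_center [(array([ 542., -260.,   24.]), 0.61)]
lab_book_center [(array([ 521., -400.,   22.]), 0.94)]
20.17 q [-0.222  0.058  1.979  0.002  1.104  1.889] p [527.7 -92.9 188.7] F [1.2 1.6 0.3] T [0.03 0.18 0.04] op 52.9
to target, tool axes [ 1.1 -1.5 -8.3] level deg [-0.01  0.12  0.  ]
```

View pics/end.png

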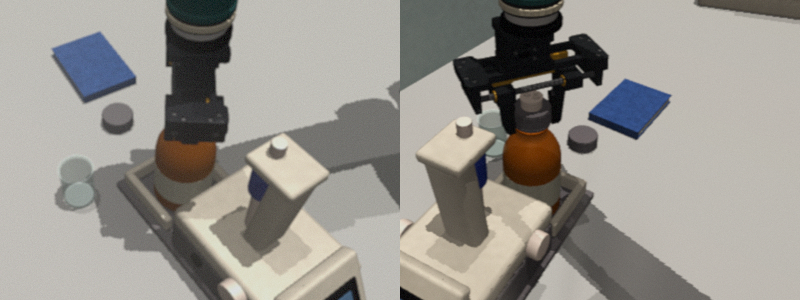

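```bash
python3 -c "
from rig import bot; print(bot.job_done())"
```

```text
the job is handed in; nothing more can be done
None
```

The cap is started on the thread, about one turn forward from where it dropped, and the gripper is still holding it there. I handed the job in at about 20 s of the 72 s allowed; no verdict was reported.

- **Backward turn:** I gripped the cap and turned it backward with a light push of 4–6 N. It dropped about 3.6 mm after roughly 1.5 rad.
- **Forward turn:** I turned it forward 3.07 rad, let go and re-gripped once, then turned 3.19 rad more. That is 6.26 rad in total, against 6.28 rad for one full turn.

**Last checks**
- **Cap height:** the side camera put the cap top 7.2 mm below where it started. With the start height worked out at about +3.1 mm, the cap is now near −4.1 mm, inside the −5.3 to −2.6 mm band. The arm's own height readings during the forward turns agree. The scene camera could not confirm this, because the gripper hides the cap top from there.
- **Grip and rest:** the jaws are closed on the cap at about 53 mm, the arm is still, and the outside force on it is about 2 N. I did not measure the grip force itself; it is the fixed half-force setting, about 30 N.
- **Beaker, spare cap and lab book:** all three are within about 6 mm of their first readings, close to the detector's own error.

No check failed or disagreed.

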